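# Put the marking-out kit back into its shadow trays

## Robot

A 6-joint arm with a two-finger parallel gripper is mounted at the origin on the work surface; the furniture and walls round the work are solid. World frame = base frame: x ahead of the robot, y to its left, z up, the work surface at z = 0. Lengths are in m, angles in rad, forces in N, time in s.
With the tool pointing down it reaches from about 0.4 to 0.825 m from the base axis. Payload 7 kg.
Tool frame: the origin (TCP) lies at the centre of the arm's flange, where the gripper is bolted on; the fingertips stand 178 mm ahead of it and the grasp point (between the pads) lies arm.tcp_to_grasp ahead of it (arm.tcp_to_grasp is the distance from the TCP to the grasp point, in m); z points along the fingers, y is the direction in which the jaws open and shut (so a half turn about z gives the same grasp; the last joint's range is limited). The gripper opens to 88 mm and grips with 3 to 60 N. Pads are 19 mm wide; open, the fingers measure 130 mm over their backs; the gripper's body (78 mm by 193 mm) begins 47 mm behind the grasp point.
Start: joints at [1.399, 0.359, 0.012, 0, -1.224, -0.288], TCP at [0.3, 0.605, 0.405] pointing down, gripper open.
Joint ranges: [-3.07, 3.07], [-1.43, 2.12], [-1.02, 1.25], [-3.03, 1.67], [-3.05, -0], [-3.03, 3.03]. Speed limits (rad/s): [2.39, 2.39, 3.01, 3.14, 3.14, 3.14].

## Interface

Orientations are given as [roll, pitch, yaw] about the fixed x, y, z axes, in that order (R = Rz(yaw) Ry(pitch) Rx(roll)).
In Python, from station import arm gives the robot as it stands.
- The arm moves only by the tool move_arm, never from a script. Its argument "deltas" is a list of rows, each a list of 6 numbers: the shift along the world's x, y, z in mm, then the turn, a rotation vector about the world's x, y, z in degrees. In form: [[tx, ty, tz, ax, ay, az], ...]. A call has exactly 5 rows; each row shifts and turns the commanded pose from where the row before left it; what a row does not reach is not made up. A row lasts 1/12 s, in which the tool goes at most 41.7 mm and 7.16 degrees, less where a joint would pass 70% of its speed; a pose out of reach is approached as far as the arm can. A call with a gripper value outside its range is refused whole. "claw" is the closure in counts, from 0 (fully open) to 255 (shut), set as the call begins (left out, the last holds). The fingers move at their own pace and stop on an object; "squeeze" is the grip in N (left out, the last holds). Time passes only in rows, so rows that do not move let the fingers close, or fill a call up. It gives the time, the measured TCP pose, the force and the opening at its end, in the units of the state.
- arm.get_state(): the state, without advancing time (a new reading comes with each control period).
- arm.grab_frame(name): name is "scene" or "top"; returns the picture (480x640x3 uint8, red, green, blue); there is no depth.
- arm.calibration(name): a dict with "intrinsics" (3x3 intrinsics, pixels), "k1" (the pictures are not rectified: a ray, as slopes to the right and down, at radius r is drawn at 1 + k1 r^2 times it, then the intrinsics apply), "T" (4x4, takes a point from camera to world coordinates). Camera axes: x right, y up, looking along -z (the intrinsics and any distortion apply to the point x, -y, -z); pixel columns grow to the right and rows downward; lengths in m; the calibration is good to about 2 mm. A picture is of the moment at which its call begins. calibration takes no time and is no camera call.
- arm.job_done(): hands the job in, once; it reports no verdict.
Trained networks look in the newest picture that a camera, given by its name, has taken for a name from the list of things; names that differ only in an ending like _2 or _b are one class to them, and where a whole thing is asked for, a point or a joint stands for the part that bears it (a point fixed in the world has none). Each returns a list of dicts, best first, with "score" (0 to 1); they miss things now and then, are a little off and sometimes report something else, mostly with a low value. They report only what shows in the picture. A call takes as long as a camera call.
- arm.spot_in(thing, camera): "xy" ([column, row] in pixels, amid what is visible of it).
- arm.masks_of(thing, camera): "pixels" (480x640 bool, what is visible of it) and "xy" ([column, row] in pixels, amid what is visible of it).
- arm.spot_point(thing, camera): "xy" ([column, row] in pixels: a listed point, or the origin of a listed thing).
The state is a dict: "t": time; "q": joint angles; "qd": joint speeds; "joint_efforts": joint torques, N m; "eef_pos": TCP position; "ee_rot": TCP orientation; "force": force on the tool from outside, world axes, zero at the start; "moment": the same for the moment, N m; "width": finger opening in m.
Only numpy, scipy, OpenCV 4.12 (cv2) and the standard library are available. Lean on these libraries where they do the work, as an engineer would, in place of code of your own. Each camera call takes 0.05 s, during which the arm holds its last target. There are 200 camera calls.

## Task

Put the marking-out kit away: seat the cutter, the marker, the tape measure and the blade cup each in the grey shadow tray whose cut-out has its shape and colour (red, green, yellow, black). Each must lie fully down in its pocket, upright as it stands now; the tape's hook goes into the narrow notch, while cutter and marker may lie either way round. Let go of everything.

Things in the scene. Friction and masses are not known exactly. Their poses are not given: they have to be found in the camera images.
- cutter: Red snap-off cutter with black end, lying flat, 24 (x) x 150 (y, its length) x 14 mm high, 70 g. Origin: centre of the underside. Pinch across x near the middle.
- marker: Green felt marker with a black band, lying within reach in front of the robot among the trays (not any other marker farther off), 14 (x) x 132 (y, its length) x 14 to 16 mm high, 18 g; does not roll. Origin: centre of the underside. Pinch across x at the middle.
- tape: Yellow pocket tape measure standing on its narrow base, 38 to 42 (x) x 84 (y) x 66 mm high, 290 g. Origin: under the centre of the overall length; the body reaches from y = -30 to +42 mm, the small steel hook (16 mm wide, 12 mm high) sticks out at the foot to y = -42 mm. Pinch across x, about 40 mm up.
- cup: Plain black rubber cup for blades, empty, round, open at the top, 42 mm across at the foot, 47 mm at the rim, 50 mm high, 45 g. Origin: centre of the underside. Pinch across the outside about 35 mm up; any yaw.
- cutter_tray: Grey tray 56 (x) x 180 (y) x 16 mm high, with a pocket 36 x 164 mm whose floor is 4 mm above the bench and bears a red bar 24 x 150 mm. A 50 mm long trench (in y), open at both sides, crosses the middle down to the pocket floor, so that fingers fit beside the tool. Screwed down; origin at the centre of its underside; z up; its axes match the axes of the tool when that lies home (origins then one above the other, the tool's 4 mm higher).
- marker_tray: Grey tray 52 (x) x 162 (y) x 16 mm high, with a pocket 26 x 146 mm whose floor is 4 mm above the bench and bears a narrow green bar 14 x 132 mm. A 50 mm long trench (in y), open at both sides, crosses the middle down to the pocket floor, so that fingers fit beside the tool. Screwed down; origin at the centre of its underside; z up; its axes match the axes of the tool when that lies home (origins then one above the other, the tool's 4 mm higher).
- tape_tray: Grey tray 66 (x) x 120 (y) x 16 mm high, with a closed pocket 12 mm deep with a yellow outline on its floor: 50 mm wide from y = -35 to +47 mm, and a notch 28 mm wide from there to y = -51 mm for the hook. The tape goes in only with its hook in the notch. Screwed down; origin at the centre of its underside; z up; its axes match the axes of the tool when that lies home (origins then one above the other, the tool's 4 mm higher).
- cup_tray: Square grey tray 80 x 80 x 16 mm with a round pocket 60 mm across and 12 mm deep; a black disc 47 mm across on its floor. Screwed down; origin at the centre of its underside; z up; its axes match the axes of the tool when that lies home (origins then one above the other, the tool's 4 mm higher).

How it is judged:
At the end, for the whole second after the job is handed in: Cutter, marker, tape and cup each sit on the floor of their own tray's pocket (origin within 12 mm horizontally of the tray's and at most 3.5 mm above the pocket floor), tilted less than 0.1 rad, cutter, marker and tape within 0.2 rad of the pocket's length, all at rest (horizontal distance between cutter and cutter_tray below 0.012 m and z of cutter in the frame of cutter_tray below 0.0075 m and angle between each of cutter, marker, tape, cup's own z axis and vertical below 0.1 rad and linear speed of each of cutter, marker, tape, cup below 0.02 m/s and angular speed of each of cutter, marker, tape, cup below 0.2 rad/s and angle between the y axis of cutter and the y axis of cutter_tray, either way round below 0.2 rad and horizontal distance between marker and marker_tray below 0.012 m and z of marker in the frame of marker_tray below 0.0075 m and angle between the y axis of marker and the y axis of marker_tray, either way round below 0.2 rad and horizontal distance between tape and tape_tray below 0.012 m and z of tape in the frame of tape_tray below 0.0075 m and angle between the y axis of tape and the y axis of tape_tray, either way round below 0.2 rad and horizontal distance between cup and cup_tray below 0.012 m and z of cup in the frame of cup_tray below 0.0075 m); the robot touches nothing.
It also fails if it takes over 104 s, if anything falls off the work surface, if the arm or the gripper's body presses on something with over 40 N, if the wrist force passes 120 N, or if a joint passes its speed limit or range.

## Working session

There is one attempt and no reset: what is moved stays moved. The work goes in short steps, Python scripts to look and compute and a tool call to move; the robot and the scene stay as the last step left them, time stands still between calls to the robot, and variables do not carry over. Pictures are saved under pics/ and viewed, about 12 in all and at most 16, crops included, and the job is handed in when it is done.

Besides the shell and the picture viewer there is one more tool, called after "Call:" in YAML: its name, and indented under it one key for each argument. move_arm: Moves the arm, as the interface text tells. Its arguments: {"type":"object","properties":{"deltas":{"type":"array","items":{"type":"array","items":{"type":"number"}}},"claw":{"type":"number"},"squeeze":{"type":"number"}},"required":["deltas"]}

```bash
mkdir -p pics; ls
python3 - <<'E'
from station import arm
import cv2,numpy as np
s=arm.get_state(); print(s['t'],s['eef_pos'],s['ee_rot'],s['width'],arm.tcp_to_grasp)
for n in('scene','top'):
    f=arm.grab_frame(n); cv2.imwrite(f'pics/{n}0.png',f[:,:,::-1])
    c=arm.calibration(n); print(n,c)
E
```

```text
pics
0.0 [0.29946313 0.60472506 0.40371488] [ 3.13992334e+00 -1.56976872e-04 -4.59895254e-01] 0.08754177913419046 0.1593
scene {'intrinsics': array([[516.53293864,   0.        , 322.53279872],
       [  0.        , 516.53293864, 242.88912321],
       [  0.        ,   0.        ,   1.        ]]), 'k1': -0.09958124892838477, 'T': array([[ 0.77960742,  0.39715431, -0.4842321 , -0.12659033],
       [-0.62616863,  0.4805073 , -0.61402408, -0.77824572],
       [-0.01118525,  0.78190869,  0.62329263,  0.83787394],
       [ 0.        ,  0.        ,  0.        ,  1.        ]])}
top {'intrinsics': array([[546.54045744,   0.        , 316.8375939 ],
       [  0.        , 546.54045744, 236.13655165],
       [  0.        ,   0.        ,   1.        ]]), 'k1': 0.04827816750313213, 'T': array([[ 0.09156042,  0.97513721, -0.20180217,  0.18478019],
       [-0.99578213,  0.09085689, -0.01276643, -0.00368397],
       [ 0.0058861 ,  0.20211989,  0.9793431 ,  1.40141909],
       [ 0.        ,  0.        ,  0.        ,  1.        ]])}
```

View pics/scene0.png

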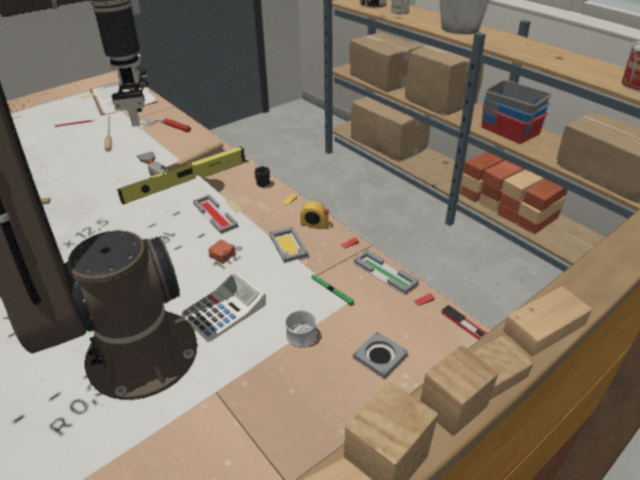

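View pics/top0.png

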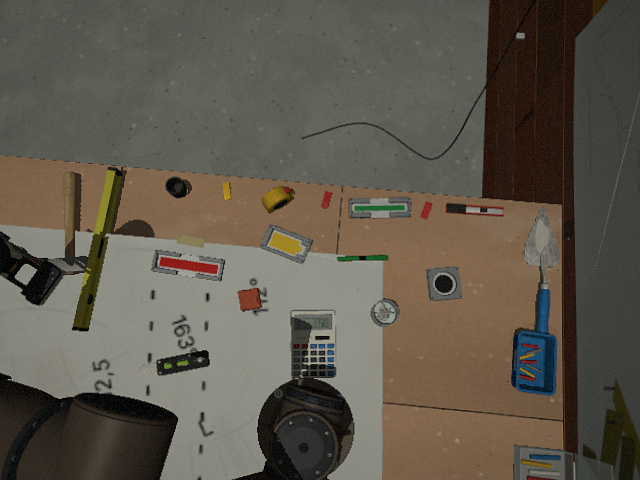

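The top view shows the cutter near (475,209), the marker (363,258), the tape (278,197) and the cup (178,187). The trays are at cutter (188,265), marker (380,208), tape (288,243) and cup (444,283). The scene view shows the same layout.

```bash
cat > h.py <<'E'
from station import arm
import cv2,numpy as np
from scipy.optimize import least_squares
C={n:arm.calibration(n) for n in('scene','top')}
def proj(n,P):
    c=C[n];T=np.linalg.inv(c['T']);p=np.atleast_2d(P)@T[:3,:3].T+T[:3,3]
    u=np.c_[p[:,0]/-p[:,2],p[:,1]/p[:,2]]
    u=u*(1+c['k1']*(u**2).sum(1))[:,None]
    K=c['intrinsics'];return u*[K[0,0],K[1,1]]+K[:2,2]
def onplane(n,uv,z):
    c=C[n];K=c['intrinsics'];uv=np.atleast_2d(np.asarray(uv,float))
    u=cv2.undistortPoints(uv[:,None],K,np.array([c['k1'],0,0,0,0.]))[:,0]
    d=np.c_[u[:,0],-u[:,1],-np.ones(len(u))]@c['T'][:3,:3].T;o=c['T'][:3,3]
    return o+d*((z-o[2])/d[:,2])[:,None]
def tri(a,b):
    f=lambda P:np.r_[(proj('scene',P)-a)[0],(proj('top',P)-b)[0]]
    r=least_squares(f,onplane('top',b,.02)[0]);return r.x,np.abs(r.fun).max()
def outline(thing,n,z,k=0):
    m=arm.masks_of(thing,n)
    if not m:return None
    m=m[k];ys,xs=np.nonzero(m['pixels']);P=onplane(n,np.c_[xs,ys],z)
    (c,wh,a)=cv2.minAreaRect((P[:,:2]*1000).astype(np.float32))
    if wh[0]<wh[1]:a+=90
    return round(m['score'],2),len(xs),np.round(m['xy']),np.round(c,1),np.round(sorted(wh),1),round((a+90)%180-90,1)
E
python3 - <<'E'
from h import *
arm.grab_frame('scene');arm.grab_frame('top')
for t,z in dict(cutter=.014,marker=.015,tape=.066,cup=.05,cutter_tray=.016,marker_tray=.016,tape_tray=.016,cup_tray=.016).items():
    a=arm.spot_point(t,'scene');b=arm.spot_point(t,'top')
    print(t,[(np.round(x['xy']),round(x['score'],2)) for x in a[:3]],[(np.round(x['xy']),round(x['score'],2)) for x in b[:3]])
    if a and b:
        P,e=tri(a[0]['xy'],b[0]['xy']);print('  tri',np.round(P*1000,1),'res',round(e,1))
    for n in C: print('  ',n,outline(t,n,z))
print(arm.get_state()['t'])
E
```

```text
cutter [(array([470., 328.]), 0.87)] []
   scene (0.93, 523, array([461., 321.]), array([ 577.1, -370.7]), array([ 35.1, 107.5]), -87.9)
   top (0.68, 585, array([476., 211.]), array([ 578.3, -388.9]), array([ 30.7, 147.9]), -88.7)
marker [(array([334., 290.]), 0.85)] [(array([361., 260.]), 0.73), (array([376., 211.]), 0.21)]
  tri [ 427.3 -107.9    1.8] res 2.5
   scene (0.65, 268, array([335., 287.]), array([ 423.3, -110.9]), array([ 17.4, 130. ]), -83.2)
   top (0.63, 202, array([358., 261.]), array([ 423.9, -106.4]), array([ 13.5, 123.6]), -83.0)
tape [(array([315., 226.]), 0.86)] [(array([363., 261.]), 0.56)]
  tri [388.2 -97.1 202.6] res 1.5
   scene (0.94, 642, array([314., 217.]), array([531.8,  90.3]), array([ 75.9, 119.9]), 58.3)
   top (0.59, 564, array([276., 196.]), array([550.7, 123.4]), array([52.8, 80.8]), -53.8)
cup [(array([262., 185.]), 0.64)] []
   scene (0.62, 263, array([262., 177.]), array([544.3, 357.1]), array([ 44.5, 110.5]), 57.3)
   top (0.65, 361, array([175., 187.]), array([559.1, 384.8]), array([44.9, 62.5]), 50.6)
cutter_tray [] [(array([189., 266.]), 
[... 382 characters left out ...]
 171.8]), -84.2)
   top (0.78, 1216, array([378., 207.]), array([ 560.3, -140.7]), array([ 54. , 162.2]), -84.7)
tape_tray [(array([290., 244.]), 0.69)] [(array([286., 246.]), 0.77)]
  tri [443.3  89.8   9.4] res 2.0
   scene (0.82, 920, array([290., 242.]), array([441.9,  85.9]), array([ 71.4, 139.4]), 73.2)
   top (0.96, 1190, array([286., 245.]), array([442.5,  92.3]), array([ 68.3, 121.2]), 73.8)
cup_tray [(array([380., 353.]), 0.66)] [(array([441., 285.]), 0.86)]
  tri [ 379.6 -315.7    7.2] res 1.8
   scene (0.94, 1507, array([379., 353.]), array([ 375.4, -320.6]), array([90. , 94.4]), 7.6)
   top (0.85, 998, array([444., 284.]), array([ 378.4, -318.4]), array([80. , 82.2]), -79.8)
1.8
```

```bash
cat > ov.py <<'E'
from h import *
BOX=dict(cutter=(24,150,14),marker=(14,132,15),tape=(40,84,66),cup=(47,47,50),cutter_tray=(56,180,16),marker_tray=(52,162,16),tape_tray=(66,120,16),cup_tray=(80,80,16))
def draw(im,n,t,x,y,yaw,s,off,z0=0):
    w,l,h=BOX[t];a=np.radians(yaw);R=np.array([[np.cos(a),-np.sin(a)],[np.sin(a),np.cos(a)]])
    for z,col in((z0,(255,0,0)),(z0+h,(255,0,255))):
        q=np.array([[-w/2,-l/2],[w/2,-l/2],[w/2,l/2],[-w/2,l/2]])
        if t=='tape' and z>0:q[:2,1]=-30
        if t=='cup':
            k=np.linspace(0,6.28,24);r=23.5 if z>z0 else 21;q=r*np.c_[np.cos(k),np.sin(k)]
        p=np.c_[q@R.T+[x,y],np.full(len(q),z)]/1000
        cv2.polylines(im,[((proj(n,p)+.5-off)*s).astype(int)],True,col,1)
def crop(f,n,c,hw,hh,s,items):
    off=np.array([c[0]-hw,c[1]-hh]);im=f[off[1]:off[1]+2*hh,off[0]:off[0]+2*hw,::-1]
    im=cv2.resize(im,None,fx=s,fy=s,interpolation=cv2.INTER_CUBIC)
    for i in items:draw(im,n,*i[:4],s,off,*i[4:])
    return im
E
python3 - <<'E'
from ov import *
f=arm.grab_frame('top');g=arm.grab_frame('scene')
I=dict(cutter=(578,-388,1.3),marker=(424,-107,7),tape=(530,118,-53.8+90),cup=(555,380,0),cutter_tray=(364.6,334.7,-3.2),marker_tray=(560.3,-140.7,5.3),tape_tray=(442.5,92.3,-16.2),cup_tray=(378.4,-318.4,10))
def tile(f,n,names):
    o=[]
    for t in names:
        c=proj(n,np.array([I[t][0],I[t][1],15])/1000)[0].astype(int);o.append(crop(f,n,c,40,30,5,[(t,)+I[t]] if t!='x' else []))
    return np.vstack([np.hstack(o[:2]),np.hstack(o[2:])])
cv2.imwrite('pics/a.png',tile(f,'top',['cutter','marker','tape','cup']))
cv2.imwrite('pics/b.png',tile(g,'scene',['cutter','marker','tape','cup']))
E
```

```text
(no output)
```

View pics/a.png

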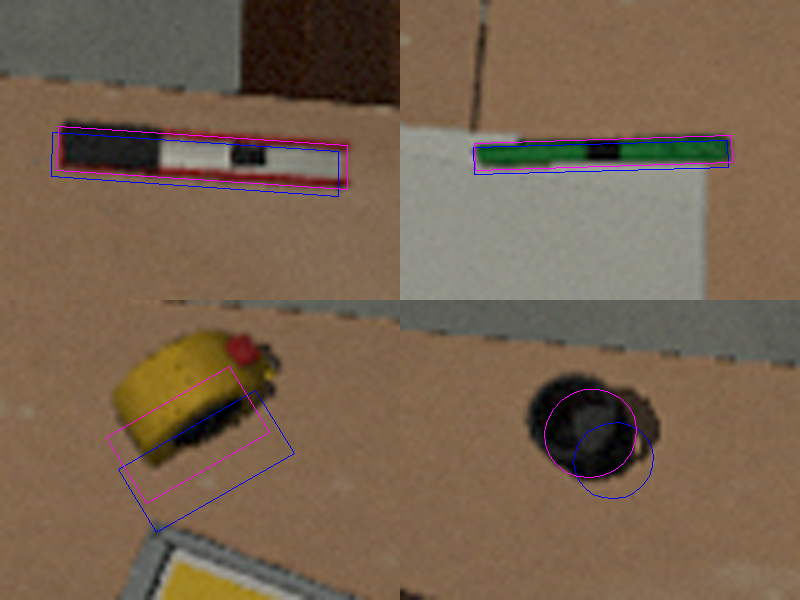

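View pics/b.png

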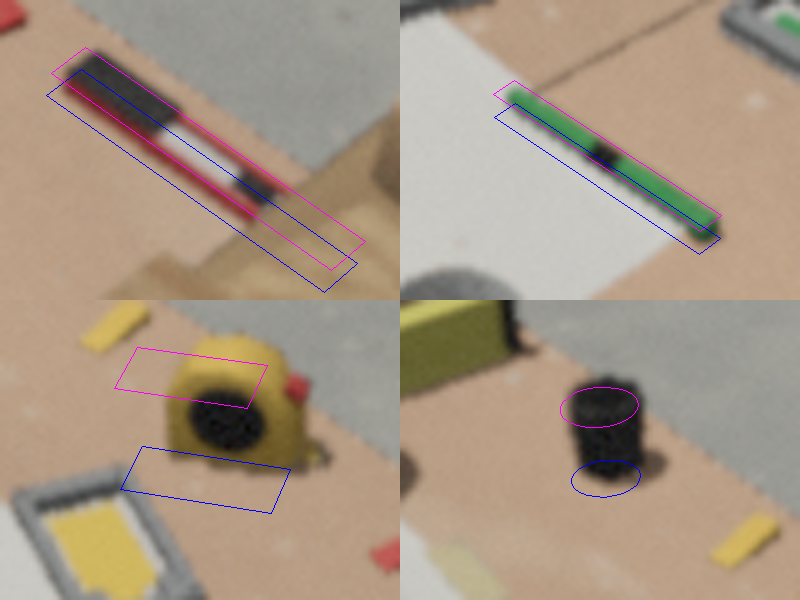

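Crops: my boxes miss the tape and cup because the guesses ignored their height. The tape's hook points up-right in the top view, so its yaw is about +33°. Next I'll fit silhouettes in both views.

```bash
cat > fit.py <<'E'
from ov import *
from scipy.optimize import minimize
def pts(t,x,y,yaw,z0=0):
    w,l,h=BOX[t]
    if t=='cup':
        k=np.linspace(0,6.28,32);u=np.c_[np.cos(k),np.sin(k),0*k];q=np.r_[21*u,23.5*u+[0,0,50]]
    elif t=='tape':
        pr=[(-30,0),(42,0),(42,35),(36,52),(22,63),(6,66),(-10,63),(-24,52),(-30,35)]
        q=np.array([(s*20,a,b) for s in(-1,1) for a,b in pr]+[(s*8,-42,b) for s in(-1,1) for b in(0,12)],float)
    else: q=np.array([(a*w/2,b*l/2,c) for a in(-1,1) for b in(-1,1) for c in(0,h)],float)
    a=np.radians(yaw);R=np.array([[np.cos(a),-np.sin(a),0],[np.sin(a),np.cos(a),0],[0,0,1]])
    return (q@R.T+[x,y,z0])/1000
def fit(t,g,masks,z0=0,withz=False):
    S=4;M={}
    for n,m in masks.items():
        M[n]=cv2.resize(m.astype(np.float32),None,fx=S,fy=S,interpolation=cv2.INTER_LINEAR)>.5
    def cost(p):
        tot=0
        for n in M:
            u=(proj(n,pts(t,*p[:3],p[3] if len(p)>3 else z0))+.5)*S
            hu=cv2.convexHull((u*16).astype(np.int32));r=np.zeros(M[n].shape,np.uint8);cv2.fillConvexPoly(r,hu,1,shift=4);r=r>0
            tot+=1-(r&M[n]).sum()/(r|M[n]).sum()
        return tot/len(M)
    g=list(g)+([z0] if withz else [])
    s=np.array([g]+[np.array(g)+np.eye(len(g))[i]*12 for i in range(len(g))],float)
    r=minimize(cost,g,method='Nelder-Mead',options=dict(initial_simplex=s,xatol=.05,fatol=1e-5,maxiter=300))
    return np.round(r.x,1),round(1-r.fun,3)
E
python3 - <<'E'
from fit import *
f=arm.grab_frame('top');g=arm.grab_frame('scene')
I=dict(cutter=(578,-388,1.3),marker=(424,-107,7),tape=(545,118,33),cup=(560,385,0),cutter_tray=(364.6,334.7,-3.2),marker_tray=(560.3,-140.7,5.3),tape_tray=(442.5,92.3,-16.2),cup_tray=(378.4,-318.4,10))
J={}
for t in I:
    M={n:arm.masks_of(t,n)[0]['pixels'] for n in C}
    for n in C: print(t,n,*fit(t,I[t],{n:M[n]}))
    if t!='cutter':
        print(t,'both',*fit(t,I[t],M),'z-free',*fit(t,I[t],M,withz=True));J[t]=fit(t,I[t],M)[0]
    else:J[t]=fit(t,I[t],{'top':M['top']})[0]
def tile(names):
    o=[]
    for t,n in names:
        c=proj(n,np.array([J[t][0],J[t][1],15])/1000)[0].astype(int);o.append(crop(f if n=='top' else g,n,c,40,30,5,[(t,)+tuple(J[t])]))
    return np.vstack([np.hstack(o[:2]),np.hstack(o[2:])])
cv2.imwrite('pics/c.png',tile([('tape','top'),('tape','scene'),('cup','top'),('cup','scene')]))
cv2.imwrite('pics/d.png',tile([(t,'top') for t in('cutter_tray','marker_tray','tape_tray','cup_tray')]))
E
```

```text
cutter scene [ 581.3 -380.5   -1.5] 0.638
cutter top [ 580.8 -390.     1.8] 0.893
marker scene [ 428.1 -100.4    3.5] 0.698
marker top [ 424.9 -106.6    5.8] 0.79
marker both [ 425.6 -105.4    6.5] 0.731 z-free [ 424.  -104.6    5.9    4.2] 0.733
tape scene [564.5 125.   25.8] 0.881
tape top [560.4 125.7  44.3] 0.88
tape both [562.  125.1  43.6] 0.866 z-free [562.6 125.4  39.2  -0.7] 0.865
cup scene [564.  390.1  -7.9] 0.949
cup top [564.2 390.4   8.1] 0.919
cup both [564.3 390.6  12.7] 0.933 z-free [564.6 390.9   2.8  -0.9] 0.932
cutter_tray scene [368.2 335.1  -3.4] 0.895
cutter_tray top [365.7 337.1  -3. ] 0.956
cutter_tray both [366.3 337.1  -3.2] 0.917 z-free [365.9 336.8  -2.9   1.6] 0.919
marker_tray scene [ 566.4 -141.4    6. ] 0.899
marker_tray top [ 563.  -140.4    5.8] 0.949
marker_tray both [ 564.2 -140.8    6.7] 0.911 z-free [ 563.7 -141.1    6.6    1.3] 0.913Traceback (most recent call last):
  File "<stdin>", line 6, in <module>
IndexError: list index out of range
```

Run:
```python
from fit import *
f=arm.grab_frame('top');g=arm.grab_frame('scene')
I=dict(tape_tray=(442.5,92.3,-16.2),cup_tray=(378.4,-318.4,10))
J=dict(cutter=(580.8,-390,1.8),marker=(425.2,-106,6),tape=(562,125,38),cup=(564.3,390.5,0),cutter_tray=(366.0,337,-3.1),marker_tray=(563.7,-140.8,6.2))
for t in I:
    M={}
    for n in C:
        for _ in range(3):
            m=arm.masks_of(t,n)
            if m: M[n]=m[0]['pixels'];print(t,n,*fit(t,I[t],{n:M[n]}));break
            arm.grab_frame(n)
    J[t],s=fit(t,I[t],M);print(t,J[t],s,*fit(t,I[t],M,withz=True))
# colour check: marker green, tape-tray yellow, tray bars (z=4 mm) in top
hsv=cv2.cvtColor(f,cv2.COLOR_RGB2HSV)
for nm,c,lo,hi,z in(('red bar',(188,265),170,190,.004),('green bar',(380,208),45,85,.004),('yellow',(288,243),20,35,.004),('marker',(363,258),45,85,.012)):
    h=hsv[...,0].astype(int);h=np.where(h<15,h+180,h) if lo>150 else h
    k=((h>=lo)&(h<=hi)&(hsv[...,1]>110)&(hsv[...,2]>50)).astype(np.uint8)
    w=np.zeros_like(k);w[c[1]-24:c[1]+24,c[0]-40:c[0]+40]=1;ys,xs=np.nonzero(k*w)
    P=onplane('top',np.c_[xs,ys],z)[:,:2]*1000;r=cv2.minAreaRect(P.astype(np.float32));print(nm,len(xs),P.mean(0).round(1),np.round(r[0],1),np.round(r[1],1),round(r[2],1))
def tile(names):
    o=[]
    for t,n in names:
        c=proj(n,np.array([J[t][0],J[t][1],15])/1000)[0].astype(int);o.append(crop(f if n=='top' else g,n,c,40,30,5,[(t,)+tuple(J[t])]))
    return np.vstack([np.hstack(o[:2]),np.hstack(o[2:])])
cv2.imwrite('pics/c.png',tile([('tape','top'),('tape','scene'),('cup','top'),('marker','top')]))
cv2.imwrite('pics/d.png',tile([(t,'top') for t in('cutter_tray','marker_tray','tape_tray','cup_tray')]))
```

```text
tape_tray scene [447.2  96.5 -17.6] 0.937
tape_tray top [444.   93.6 -15.9] 0.928
tape_tray [445.7  94.3 -17.2] 0.919 [444.7  93.4 -17.7   2.2] 0.925
cup_tray scene [ 380.8 -317.4   10.5] 0.955
cup_tray top [ 379.4 -319.3    9.2] 0.968
cup_tray [ 379.9 -318.5    9.3] 0.951 [ 379.1 -318.7    9.4    2.3] 0.959
red bar 515 [366.4 336.7] [366.7 336.5] [148.6  23.7] 87.0
green bar 202 [ 564.4 -140.2] [ 563.4 -141.9] [ 10.9 126.8] 5.3
yellow 417 [445.5  95.5] [444.9  92.8] [83.2 37.6] 73.3
marker 188 [ 426.  -109.3] [ 425.9 -106.6] [ 11.2 129. ] 7.0
```

View pics/c.png

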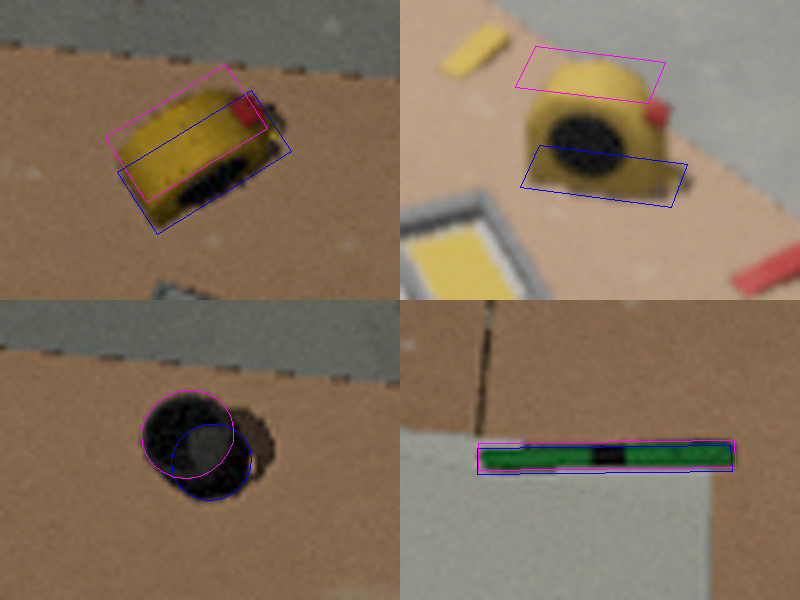

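View pics/d.png

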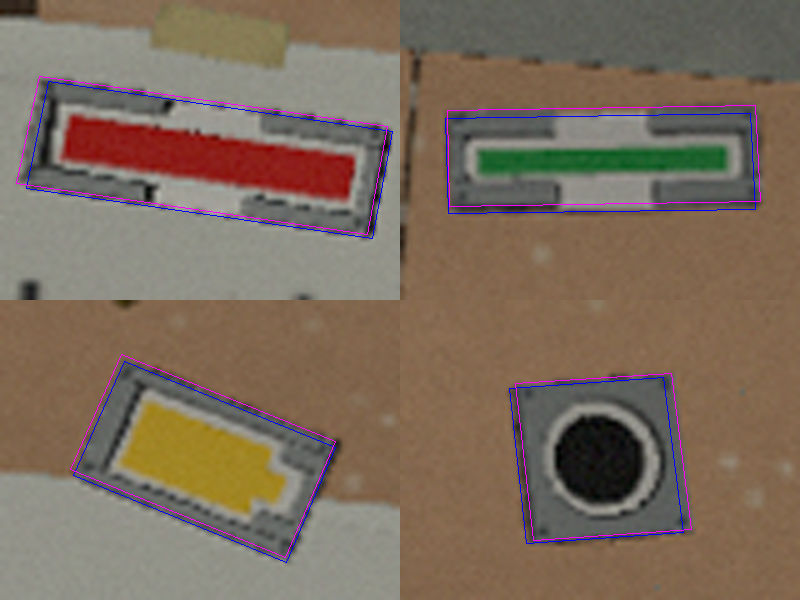

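Tray fits look good; the yellow notch is at the right/lower end, so the tape tray yaw is about −16.7°. Tape yaw still needs checking, so I'll zoom in with the model drawn.

Run:
```python
from fit import *
F=dict(top=arm.grab_frame('top'),scene=arm.grab_frame('scene'))
hsv={n:cv2.cvtColor(F[n],cv2.COLOR_RGB2HSV) for n in C}
rows=[]
M={}
for n in C:
    m=arm.masks_of('tape',n)[0]['pixels'];M[n]=m
for yaw in (26,30,34,38,42):
    from functools import partial
    r=minimize(lambda p:0,[0]) if 0 else None
    best=None
    for x in np.arange(552,572,2):
        for y in np.arange(116,134,2):
            c=0
            for n in C:
                u=(proj(n,pts('tape',x,y,yaw))+.5)*4;q=np.zeros((1920,2560),np.uint8);cv2.fillConvexPoly(q,cv2.convexHull(u.astype(np.int32)),1)
                mm=cv2.resize(M[n].astype(np.uint8),(2560,1920),interpolation=0);c+=(q&mm).sum()/(q|mm).sum()/2
            if best is None or c>best[0]:best=(c,x,y)
    print(yaw,best)
    if yaw in(30,38):
        o=[]
        for n in('top','scene'):
            c=proj(n,np.array([562,125,25])/1000)[0].astype(int);im=crop(F[n],n,c,28,21,14,[])
            h=cv2.convexHull(((proj(n,pts('tape',best[1],best[2],yaw))+.5-(c-[28,21]))*14).astype(np.int32))
            b=pts('tape',best[1],best[2],yaw);b=b[b[:,2]<.001]
            cv2.polylines(im,[h],True,(255,0,255),1);cv2.polylines(im,[cv2.convexHull(((proj(n,b)+.5-(c-[28,21]))*14).astype(np.int32))],True,(255,255,0),1);o.append(im[:,:,:])
        rows.append(np.hstack(o))
cv2.imwrite('pics/e.png',cv2.resize(np.vstack(rows),(800,600)))
```

```text
26 (np.float64(0.8120029318894608), np.int64(560), np.int64(124))
30 (np.float64(0.8213395278843094), np.int64(560), np.int64(124))
34 (np.float64(0.8303675522637817), np.int64(560), np.int64(124))
38 (np.float64(0.8359896619149215), np.int64(560), np.int64(124))
42 (np.float64(0.8372408153631261), np.int64(560), np.int64(124))
```

View pics/e.png

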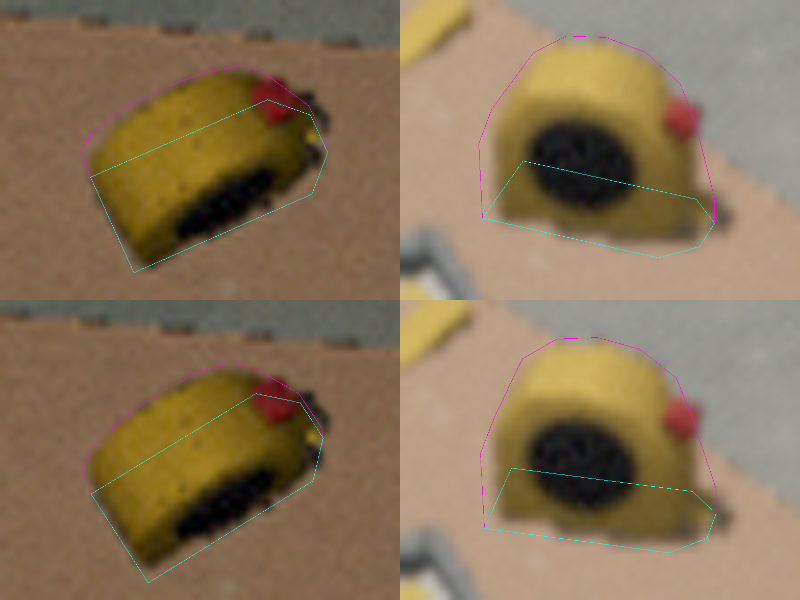

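Tape yaw comes out at about 38–39°, with its centre near (564,125). I'll start with the cup at (564,390).

Call:
move_arm:
  deltas:
    - [18,-14,-9,0,0,0]
    - [18,-14,-9,0,0,0]
    - [18,-14,-9,0,0,0]
    - [18,-14,-9,0,0,0]
    - [18,-14,-9,0,0,0]
  claw: 0
  squeeze: 12

```text
t: 3.62
eef_pos: [0.3902, 0.5342, 0.3594]
ee_rot: [-3.141, 0.0, -0.459]
force: [-0.5, 0.5, 0.3]
width: 0.0874
```

Call:
move_arm:
  deltas:
    - [18,-14,-9,0,0,0]
    - [18,-14,-9,0,0,0]
    - [18,-14,-9,0,0,0]
    - [18,-14,-9,0,0,0]
    - [18,-14,-9,0,0,0]

```text
t: 4.03
eef_pos: [0.4804, 0.4641, 0.3143]
ee_rot: [-3.141, -0.0, -0.46]
force: [-0.3, 0.7, -0.5]
width: 0.0876
```

Call:
move_arm:
  deltas:
    - [18,-14,-9,0,0,0]
    - [18,-14,-9,0,0,0]
    - [18,-14,-9,0,0,0]
    - [18,-14,-9,0,0,0]
    - [12,-14,-9,0,0,0]

```text
t: 4.45
eef_pos: [0.565, 0.3941, 0.2692]
ee_rot: [-3.141, -0.0, -0.46]
force: [-0.4, 0.2, -0.2]
width: 0.0876
```

Call:
move_arm:
  deltas:
    - [0,-3,0,0,0,0]
    - [0,0,0,0,0,0]
    - [0,0,0,0,0,0]
    - [0,0,0,0,0,0]
    - [0,0,0,0,0,0]

```text
t: 4.87
eef_pos: [0.5631, 0.3928, 0.2704]
ee_rot: [-3.14, -0.0, -0.459]
force: [0.5, 0.5, -0.1]
width: 0.0872
```

Call:
move_arm:
  deltas:
    - [1,-2,-20,0,0,0]
    - [0,0,-20,0,0,0]
    - [0,0,-20,0,0,0]
    - [0,0,-15,0,0,0]
    - [0,0,0,0,0,0]

```text
t: 5.28
eef_pos: [0.5631, 0.3897, 0.1915]
ee_rot: [3.137, 0.002, -0.459]
force: [0.4, -0.8, -0.4]
width: 0.0881
```

Call:
move_arm:
  deltas:
    - [0,0,0,0,0,0]
    - [0,0,0,0,0,0]
    - [0,0,0,0,0,0]
    - [0,0,0,0,0,0]
    - [0,0,0,0,0,0]
  claw: 255
  squeeze: 12

```text
t: 5.7
eef_pos: [0.5647, 0.3901, 0.1958]
ee_rot: [-3.14, -0.0, -0.46]
force: [-0.6, 0.1, 0.1]
width: 0.0597
```

Call:
move_arm:
  deltas:
    - [0,0,0,0,0,0]
    - [0,0,0,0,0,0]
    - [0,0,0,0,0,0]
    - [0,0,0,0,0,0]
    - [0,0,0,0,0,0]

```text
t: 6.12
eef_pos: [0.5647, 0.39, 0.1951]
ee_rot: [-3.141, -0.0, -0.46]
force: [-0.6, -0.3, 4.4]
width: 0.0465
```

Run:
```python
from h import *
s=arm.get_state();print(s['eef_pos'],s['width'],s['force'],s['moment'])
f=arm.grab_frame('top');g=arm.grab_frame('scene')
def cr(f,n,P):
    c=proj(n,np.array(P)/1000)[0].astype(int);c=np.clip(c,[55,40],[584,439]);return cv2.resize(f[c[1]-40:c[1]+40,c[0]-50:c[0]+50,::-1],None,fx=4,fy=4,interpolation=2)
cv2.imwrite('pics/f.png',np.hstack([cr(f,'top',(564,390,40)),cr(g,'scene',(564,390,40))]))
```

```text
[0.56469897 0.39000571 0.19514176] 0.04647271297382139 [-0.62076101 -0.28637102  4.40671563] [0.06639057 0.24770638 0.05595104]
```

View pics/f.png

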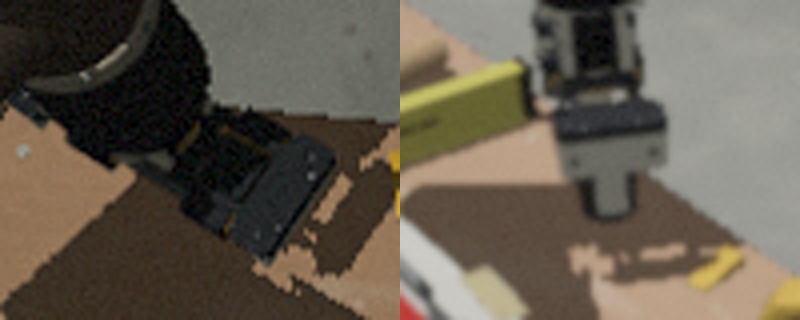

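The crop shows the fingers closed on the cup; width 46.5 mm matches it. Lifting and carrying it to the cup tray.

Call:
move_arm:
  deltas:
    - [0,0,15,0,0,0]
    - [0,0,25,0,0,0]
    - [0,0,30,0,0,0]
    - [0,-10,30,0,0,0]
    - [-5,-20,5,0,0,0]

```text
t: 6.63
eef_pos: [0.5611, 0.3619, 0.3047]
ee_rot: [-3.135, -0.004, -0.458]
force: [2.3, 0.9, 0.6]
width: 0.0463
```

Call:
move_arm:
  deltas:
    - [-9,-34,0,0,0,0]
    - [-9,-34,0,0,0,0]
    - [-9,-34,0,0,0,0]
    - [-9,-34,0,0,0,0]
    - [-9,-34,0,0,0,0]

```text
t: 7.05
eef_pos: [0.5136, 0.1881, 0.2992]
ee_rot: [3.141, 0.001, -0.46]
force: [-0.1, -0.1, 0.1]
width: 0.0462
```

Call:
move_arm:
  deltas:
    - [-9,-34,0,0,0,0]
    - [-9,-34,0,0,0,0]
    - [-9,-34,0,0,0,0]
    - [-9,-34,0,0,0,0]
    - [-9,-34,0,0,0,0]

```text
t: 7.47
eef_pos: [0.4685, 0.0183, 0.2994]
ee_rot: [3.141, 0.0, -0.46]
force: [1.7, -0.1, -1.6]
width: 0.0463
```

Call:
move_arm:
  deltas:
    - [-9,-34,0,0,0,0]
    - [-9,-34,0,0,0,0]
    - [-9,-34,0,0,0,0]
    - [-9,-34,0,0,0,0]
    - [-9,-34,0,0,0,0]

```text
t: 7.88
eef_pos: [0.4234, -0.1516, 0.2996]
ee_rot: [-3.142, 0.0, -0.46]
force: [1.3, -0.5, 0.3]
width: 0.0465
```

Call:
move_arm:
  deltas:
    - [-9,-34,0,0,0,0]
    - [-9,-34,0,0,0,0]
    - [-9,-34,0,0,0,0]
    - [-9,-34,0,0,0,0]
    - [-9,-34,0,0,0,0]

```text
t: 8.3
eef_pos: [0.3785, -0.3216, 0.2994]
ee_rot: [-3.141, 0.0, -0.46]
force: [0.8, 0.4, -0.6]
width: 0.0458
```

Call:
move_arm:
  deltas:
    - [0,0,-20,0,0,0]
    - [0,0,-20,0,0,0]
    - [0,0,0,0,0,0]
    - [0,0,0,0,0,0]
    - [0,0,0,0,0,0]

```text
t: 8.72
eef_pos: [0.3799, -0.32, 0.2603]
ee_rot: [3.141, -0.0, -0.459]
force: [-0.6, 0.0, -0.5]
width: 0.046
```

Call:
move_arm:
  deltas:
    - [0,0,-20,0,0,0]
    - [0,0,-20,0,0,0]
    - [0,0,-10,0,0,0]
    - [0,0,-7,0,0,0]
    - [0,0,-3,0,0,0]

```text
t: 9.13
eef_pos: [0.3801, -0.3198, 0.1998]
ee_rot: [3.142, -0.0, -0.459]
force: [1.0, -0.3, 0.3]
width: 0.0461
```

Call:
move_arm:
  deltas:
    - [0,0,0,0,0,0]
    - [0,0,0,0,0,0]
    - [0,0,0,0,0,0]
    - [0,0,0,0,0,0]
    - [0,0,0,0,0,0]

```text
t: 9.55
eef_pos: [0.3797, -0.3202, 0.2002]
ee_rot: [-3.141, -0.001, -0.46]
force: [-1.0, 0.4, 0.3]
width: 0.046
```

Call:
move_arm:
  deltas:
    - [0,0,0,0,0,0]
    - [0,0,0,0,0,0]
    - [0,0,0,0,0,0]
    - [0,0,0,0,0,0]
    - [0,0,0,0,0,0]
  claw: 20

```text
t: 9.97
eef_pos: [0.3796, -0.3202, 0.1997]
ee_rot: [3.142, -0.0, -0.46]
force: [0.2, -0.0, 0.3]
width: 0.074
```

Call:
move_arm:
  deltas:
    - [0,0,20,0,0,0]
    - [0,0,30,0,0,0]
    - [0,0,30,0,0,0]
    - [0,0,20,0,0,0]
    - [0,0,0,0,0,0]

```text
t: 10.38
eef_pos: [0.3808, -0.3208, 0.3041]
ee_rot: [-3.142, -0.007, -0.459]
force: [-0.4, -0.4, 0.1]
width: 0.0802
```

Call:
move_arm:
  deltas:
    - [20,-7,-2,0,0,-6.2]
    - [20,-7,-2,0,0,-6.2]
    - [20,-7,-2,0,0,-6.2]
    - [20,-7,-2,0,0,-6.2]
    - [20,-7,-2,0,0,-6.2]
  claw: 90
  squeeze: 20

```text
t: 10.8
eef_pos: [0.4803, -0.3554, 0.2891]
ee_rot: [3.141, 0.0, -1.006]
force: [0.5, 0.0, -0.9]
width: 0.0576
```

Call:
move_arm:
  deltas:
    - [20,-7,-4,0,0,-6.2]
    - [20,-7,-4,0,0,-6.2]
    - [20,-7,-4,0,0,-6.2]
    - [20,-7,-4,0,0,-6.2]
    - [21,-7,-4,0,0,-6.0]

```text
t: 11.22
eef_pos: [0.5812, -0.3904, 0.2686]
ee_rot: [3.141, 0.001, -1.544]
force: [0.3, 0.8, 0.1]
width: 0.0567
```

Call:
move_arm:
  deltas:
    - [0,0,-15,0,0,0]
    - [0,0,-15,0,0,0]
    - [0,0,0,0,0,0]
    - [0,0,0,0,0,0]
    - [0,0,0,0,0,0]

```text
t: 11.63
eef_pos: [0.5806, -0.3902, 0.2401]
ee_rot: [-3.142, -0.0, -1.538]
force: [0.9, 0.7, 0.7]
width: 0.0569
```

Run:
```python
from fit import *
s=arm.get_state();print(s['t'],s['eef_pos'],np.degrees(s['ee_rot']),s['width'])
f=arm.grab_frame('top');g=arm.grab_frame('scene')
print(fit('cup',(380,-319,0),{n:arm.masks_of('cup',n)[0]['pixels'] for n in('top',) if arm.masks_of('cup',n)},z0=4))
im=np.hstack([crop(f,'top',(444,284),25,25,8,[('cup',379.5,-319.5,0,4)]),crop(g,'scene',(379,353),25,25,8,[('cup',380.5,-318,0,4)])])
im2=np.hstack([cv2.resize(x[a-25:a+25,b-25:b+25,::-1],None,fx=8,fy=8,interpolation=2) for x,a,b in((f,205,475),(g,325,465))])
cv2.imwrite('pics/g.png',cv2.resize(np.vstack([im,im2]),(600,600)))
```

```text
11.6333 [ 0.58063561 -0.39024459  0.24008865] [-1.79999581e+02 -1.96174816e-02 -8.81281428e+01] 0.056900351736315455Traceback (most recent call last):
  File "<stdin>", line 4, in <module>
  File "fit.py", line 26, in fit
    r=minimize(cost,g,method='Nelder-Mead',options=dict(initial_simplex=s,xatol=.05,fatol=1e-5,maxiter=300))
    res = _minimize_neldermead(fun, x0, args, callback, bounds=bounds,
                               **options)
    fsim[k] = func(sim[k])
              ~~~~^^^^^^^^
    fx = function(np.copy(x), *(wrapper_args + args))
  File "fit.py", line 23, in cost
    return tot/len(M)
           ~~~^~~~~~~
ZeroDivisionError: division by zero
```

Call:
move_arm:
  deltas:
    - [0,0,-20,0,0,0]
    - [0,0,-20,0,0,0]
    - [0,0,-13,0,0,0]
    - [0,0,-6,0,0,0]
    - [0,0,0,0,0,0]

```text
t: 12.2
eef_pos: [0.5803, -0.3901, 0.1797]
ee_rot: [3.14, 0.0, -1.538]
force: [0.0, 0.4, -0.3]
width: 0.0566
```

Call:
move_arm:
  deltas:
    - [0,0,0,0,0,0]
    - [0,0,0,0,0,0]
    - [0,0,0,0,0,0]
    - [0,0,0,0,0,0]
    - [0,0,0,0,0,0]
  claw: 255

```text
t: 12.62
eef_pos: [0.5807, -0.3902, 0.1813]
ee_rot: [-3.141, -0.0, -1.538]
force: [0.3, 0.2, -0.2]
width: 0.0289
```

Call:
move_arm:
  deltas:
    - [0,0,0,0,0,0]
    - [0,0,0,0,0,0]
    - [0,0,0,0,0,0]
    - [0,0,0,0,0,0]
    - [0,0,0,0,0,0]

```text
t: 13.03
eef_pos: [0.5808, -0.3902, 0.1811]
ee_rot: [-3.141, -0.0, -1.538]
force: [-0.8, 1.3, 6.0]
width: 0.0232
```

Call:
move_arm:
  deltas:
    - [0,0,10,0,0,0]
    - [0,0,20,0,0,0]
    - [0,0,30,0,0,0]
    - [0,0,30,0,0,0]
    - [0,0,30,0,0,0]

```text
t: 13.45
eef_pos: [0.5802, -0.39, 0.3018]
ee_rot: [3.14, 0.001, -1.538]
force: [0.8, -0.7, -0.3]
width: 0.0233
```

Run:
```python
from fit import *
s=arm.get_state();print(s['t'],s['eef_pos'],np.degrees(s['ee_rot']),s['width'])
f=arm.grab_frame('top');g=arm.grab_frame('scene')
im=np.hstack([crop(f,'top',(444,284),25,25,8,[('cup',379.5,-319.5,0,4)]),crop(g,'scene',(379,353),25,25,8,[('cup',380.5,-318,0,4)])])
b=proj('scene',np.array([.58,-.39,.1]))[0].astype(int);a=proj('top',np.array([.58,-.39,.1]))[0].astype(int)
im2=np.hstack([cv2.resize(x[c[1]-35:c[1]+35,c[0]-35:c[0]+35,::-1],(400,400),interpolation=2) for x,c in((f,a),(g,b))])
cv2.imwrite('pics/g.png',cv2.resize(np.vstack([im,im2]),(600,600)))
```

```text
13.45 [ 0.58017302 -0.39003727  0.30183603] [ 1.79929559e+02  3.05564455e-02 -8.81475930e+01] 0.023313987356774857
```

View pics/g.png

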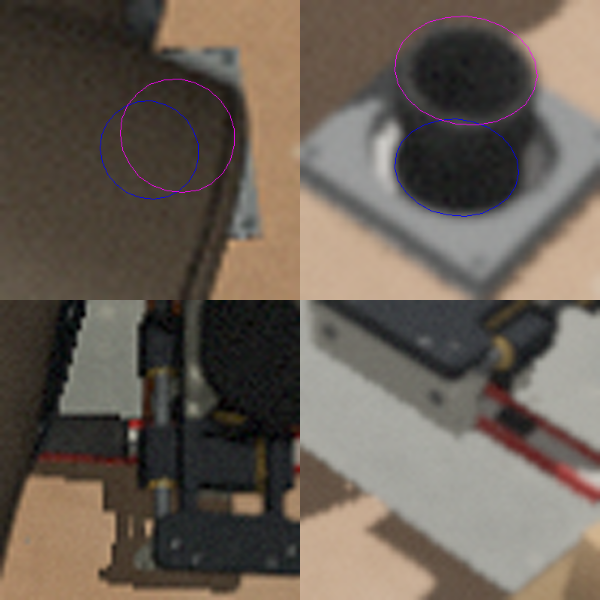

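The cup sits upright inside its tray's pocket in the scene view, and the cutter is held level at width 23 mm. Carrying the cutter to its tray.

Call:
move_arm:
  deltas:
    - [-9,30,0,0,0,-1]
    - [-10,36,0,0,0,-1]
    - [-10,36,0,0,0,-1]
    - [-10,36,0,0,0,-1]
    - [-10,36,0,0,0,-1]

```text
t: 13.97
eef_pos: [0.5305, -0.2148, 0.3005]
ee_rot: [3.141, 0.0, -1.627]
force: [1.6, 0.3, 0.2]
width: 0.0235
```

Call:
move_arm:
  deltas:
    - [-10,36,0,0,0,0]
    - [-10,36,0,0,0,0]
    - [-10,36,0,0,0,0]
    - [-10,36,0,0,0,0]
    - [-10,36,0,0,0,0]

```text
t: 14.38
eef_pos: [0.4805, -0.0347, 0.3008]
ee_rot: [3.142, 0.0, -1.626]
force: [2.1, -0.3, -2.0]
width: 0.0234
```

Call:
move_arm:
  deltas:
    - [-10,36,0,0,0,0]
    - [-10,36,0,0,0,0]
    - [-10,36,0,0,0,0]
    - [-10,36,0,0,0,0]
    - [-10,36,0,0,0,0]

```text
t: 14.8
eef_pos: [0.4304, 0.1453, 0.3009]
ee_rot: [-3.141, 0.0, -1.626]
force: [-0.1, -0.8, -0.8]
width: 0.0232
```

Call:
move_arm:
  deltas:
    - [-10,36,0,0,0,0]
    - [-10,36,0,0,0,0]
    - [-10,36,0,0,0,0]
    - [-10,36,0,0,0,0]
    - [-10,36,0,0,0,0]

```text
t: 15.22
eef_pos: [0.3804, 0.3253, 0.3009]
ee_rot: [3.142, 0.0, -1.625]
force: [0.6, -0.1, -0.6]
width: 0.0232
```

Call:
move_arm:
  deltas:
    - [-10,10,0,0,0,0]
    - [-5,3,0,0,0,0]
    - [0,0,-20,0,0,0]
    - [0,0,-30,0,0,0]
    - [0,0,-30,0,0,0]

```text
t: 15.63
eef_pos: [0.3665, 0.3364, 0.2207]
ee_rot: [-3.141, 0.002, -1.626]
force: [-0.5, 0.2, -1.1]
width: 0.0232
```

Call:
move_arm:
  deltas:
    - [0,0,0,0,0,0]
    - [0,0,0,0,0,0]
    - [0,0,0,0,0,0]
    - [0,0,0,0,0,0]
    - [0,0,0,0,0,0]

```text
t: 16.05
eef_pos: [0.3669, 0.3373, 0.2223]
ee_rot: [-3.14, 0.003, -1.626]
force: [1.1, -0.3, -0.2]
width: 0.0236
```

Run:
```python
from h import *
s=arm.get_state();print(s['t'],s['eef_pos'],np.degrees(s['ee_rot']),s['width'],s['force'])
f=arm.grab_frame('top');g=arm.grab_frame('scene')
P=np.array([.366,.337,.03])
cv2.imwrite('pics/h.png',np.hstack([cv2.resize(x[c[1]-40:c[1]+40,c[0]-40:c[0]+40,::-1],(400,400),interpolation=2) for x,c in((f,proj('top',P)[0].astype(int)),(g,proj('scene',P)[0].astype(int)))]))
```

```text
16.05 [0.36694632 0.33728034 0.22234632] [-1.79927911e+02  1.52020609e-01 -9.31457737e+01] 0.023557768259534043 [ 1.07406055 -0.34461149 -0.23650548]
```

View pics/h.png

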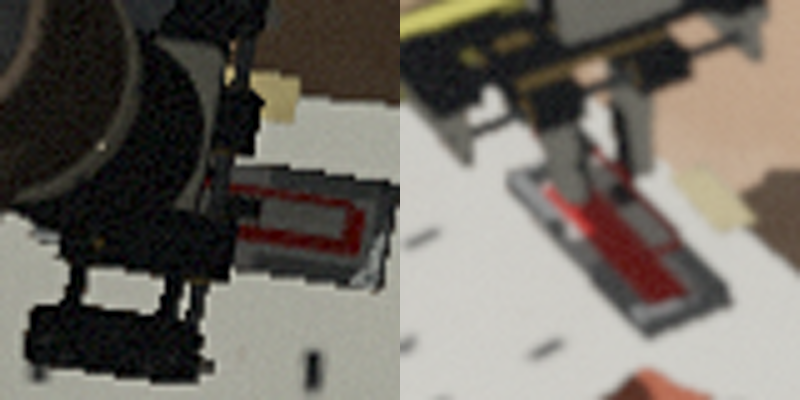

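The cutter hovers in line above its pocket, with tray margins about even. Lowering it.

Call:
move_arm:
  deltas:
    - [0,0,-12,0,0,0]
    - [0,0,-12,0,0,0]
    - [0,0,-8,0,0,0]
    - [0,0,-4,0,0,0]
    - [0,0,0,0,0,0]

```text
t: 16.57
eef_pos: [0.3665, 0.3369, 0.1846]
ee_rot: [3.141, -0.001, -1.625]
force: [-0.3, 0.8, -0.7]
width: 0.0232
```

Call:
move_arm:
  deltas:
    - [0,0,0,0,0,0]
    - [0,0,0,0,0,0]
    - [0,0,0,0,0,0]
    - [0,0,0,0,0,0]
    - [0,0,0,0,0,0]

```text
t: 16.98
eef_pos: [0.3666, 0.3369, 0.1848]
ee_rot: [-3.142, 0.0, -1.626]
force: [-0.8, 0.7, -0.7]
width: 0.0236
```

Call:
move_arm:
  deltas:
    - [0,0,0,0,0,0]
    - [0,0,0,0,0,0]
    - [0,0,0,0,0,0]
    - [0,0,0,0,0,0]
    - [0,0,0,0,0,0]
  claw: 130

```text
t: 17.4
eef_pos: [0.3666, 0.3369, 0.1847]
ee_rot: [-3.142, 0.0, -1.626]
force: [-0.4, 0.6, -0.6]
width: 0.0424
```

Call:
move_arm:
  deltas:
    - [0,0,20,0,0,0]
    - [0,0,30,0,0,0]
    - [0,0,30,0,0,0]
    - [0,0,20,0,0,0]
    - [0,0,0,0,0,0]

```text
t: 17.82
eef_pos: [0.3673, 0.3381, 0.2891]
ee_rot: [-3.138, 0.006, -1.625]
force: [-0.3, 0.6, -0.0]
width: 0.0432
```

Call:
move_arm:
  deltas:
    - [20,-21,0,0,0,4.2]
    - [20,-21,0,0,0,4.2]
    - [20,-21,0,0,0,4.2]
    - [20,-21,0,0,0,4.2]
    - [20,-21,0,0,0,4.2]
  claw: 0
  squeeze: 30

```text
t: 18.23
eef_pos: [0.4672, 0.2308, 0.2844]
ee_rot: [3.141, -0.0, -1.255]
force: [0.6, 0.4, 0.6]
width: 0.0706
```

Call:
move_arm:
  deltas:
    - [20,-21,0,0,0,4.2]
    - [20,-21,0,0,0,4.2]
    - [20,-21,0,0,0,4.2]
    - [20,-21,0,0,0,4.2]
    - [17,-23,0,0,0,4.2]

```text
t: 18.65
eef_pos: [0.5646, 0.1238, 0.2842]
ee_rot: [3.141, -0.0, -0.889]
force: [0.3, 0.1, -0.1]
width: 0.0876
```

Call:
move_arm:
  deltas:
    - [0,0,-15,0,0,0]
    - [0,0,0,0,0,0]
    - [0,0,0,0,0,0]
    - [0,0,0,0,0,0]
    - [0,0,0,0,0,0]

```text
t: 19.07
eef_pos: [0.5633, 0.1256, 0.2702]
ee_rot: [-3.141, -0.0, -0.892]
force: [-0.5, 0.3, 0.3]
width: 0.0877
```

Run:
```python
from h import *
s=arm.get_state();print(s['t'],s['eef_pos'],np.degrees(s['ee_rot']),s['width'],s['force'])
f=arm.grab_frame('top');g=arm.grab_frame('scene')
def cr(x,n,P):
    c=proj(n,np.array(P)/1000)[0].astype(int);return cv2.resize(x[c[1]-30:c[1]+30,c[0]-40:c[0]+40,::-1],(400,300),interpolation=2)
cv2.imwrite('pics/i.png',np.vstack([np.hstack([cr(f,'top',(564,125,40)),cr(g,'scene',(564,125,70))]),np.hstack([cr(f,'top',(366,337,10)),cr(g,'scene',(366,337,10))])]))
```

```text
19.0667 [0.56334938 0.12560624 0.27020628] [-1.79967018e+02 -1.09316374e-02 -5.10895782e+01] 0.08773233497009811 [-0.51355956  0.28860196  0.34743805]
```

View pics/i.png

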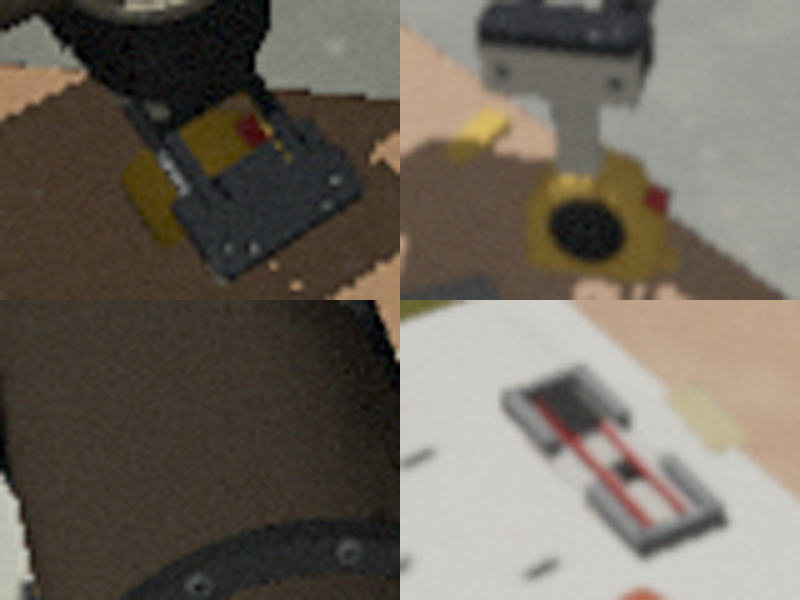

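The cutter lies down in its pocket, and the gripper straddles the tape in line with it. Descending and closing.

Call:
move_arm:
  deltas:
    - [0,0,-20,0,0,0]
    - [0,0,-20,0,0,0]
    - [0,0,-20,0,0,0]
    - [0,0,-10,0,0,0]
    - [0,0,0,0,0,0]

```text
t: 19.58
eef_pos: [0.5627, 0.1249, 0.1978]
ee_rot: [3.138, 0.001, -0.892]
force: [-0.7, -0.1, 0.0]
width: 0.0875
```

Call:
move_arm:
  deltas:
    - [0,0,0,0,0,0]
    - [0,0,0,0,0,0]
    - [0,0,0,0,0,0]
    - [0,0,0,0,0,0]
    - [0,0,0,0,0,0]
  claw: 255
  squeeze: 35

```text
t: 20.0
eef_pos: [0.5638, 0.125, 0.2005]
ee_rot: [-3.14, -0.0, -0.893]
force: [0.4, -0.6, 0.1]
width: 0.0596
```

Call:
move_arm:
  deltas:
    - [0,0,0,0,0,0]
    - [0,0,0,0,0,0]
    - [0,0,0,0,0,0]
    - [0,0,0,0,0,0]
    - [0,0,0,0,0,0]

```text
t: 20.42
eef_pos: [0.5635, 0.1248, 0.1998]
ee_rot: [3.141, -0.0, -0.893]
force: [-0.9, -0.4, 2.6]
width: 0.0378
```

Call:
move_arm:
  deltas:
    - [0,0,10,0,0,0]
    - [0,0,15,0,0,0]
    - [0,0,15,0,0,0]
    - [0,0,0,0,0,0]
    - [0,0,0,0,0,0]

```text
t: 20.83
eef_pos: [0.5636, 0.125, 0.2402]
ee_rot: [-3.14, 0.0, -0.893]
force: [-0.1, 0.4, -3.2]
width: 0.0382
```

Call:
move_arm:
  deltas:
    - [-12,-3,0,0,0,-5.6]
    - [-12,-3,0,0,0,-5.6]
    - [-12,-3,0,0,0,-5.6]
    - [-12,-3,0,0,0,-5.6]
    - [-12,-3,0,0,0,-5.6]

```text
t: 21.25
eef_pos: [0.5024, 0.1094, 0.2384]
ee_rot: [3.14, -0.0, -1.387]
force: [-0.9, -0.1, -3.3]
width: 0.0381
```

Call:
move_arm:
  deltas:
    - [-12,-3,0,0,0,-5.5]
    - [-12,-3,0,0,0,-5.5]
    - [-12,-3,0,0,0,-5.5]
    - [-12,-3,0,0,0,-5.5]
    - [-11,-4,0,0,0,-5.5]

```text
t: 21.67
eef_pos: [0.4434, 0.0934, 0.2387]
ee_rot: [3.14, -0.001, -1.866]
force: [-0.1, -0.3, -3.2]
width: 0.0377
```

Call:
move_arm:
  deltas:
    - [0,0,0,0,0,0]
    - [0,0,-5,0,0,0]
    - [0,0,-5,0,0,0]
    - [0,0,0,0,0,0]
    - [0,0,0,0,0,0]

```text
t: 22.08
eef_pos: [0.4448, 0.0939, 0.2289]
ee_rot: [3.141, -0.001, -1.861]
force: [0.6, -0.2, -3.4]
width: 0.0384
```

Run:
```python
from ov import *
from fit import pts
s=arm.get_state();print(s['t'],s['eef_pos'],np.degrees(s['ee_rot']),s['width'],s['force'])
f=arm.grab_frame('top');g=arm.grab_frame('scene')
o=[]
for x,n in((f,'top'),(g,'scene')):
    c=proj(n,np.array([.4445,.0935,.045]))[0].astype(int);im=crop(x,n,c,32,32,12,[])
    for q in (pts('tape',444.6,93.5,-16.7,30),):
        b=q[q[:,2]<.031];cv2.polylines(im,[cv2.convexHull(((proj(n,b)+.5-(c-32))*12).astype(np.int32))],True,(255,255,0),1)
    o.append(im)
cv2.imwrite('pics/j.png',cv2.resize(np.hstack(o),(800,400)))
```

```text
22.0833 [0.44476891 0.09390329 0.2288831 ] [ 1.79948373e+02 -6.95007594e-02 -1.06601576e+02] 0.038448374270565445 [ 0.6021686  -0.16455956 -3.4419168 ]
```

View pics/j.png

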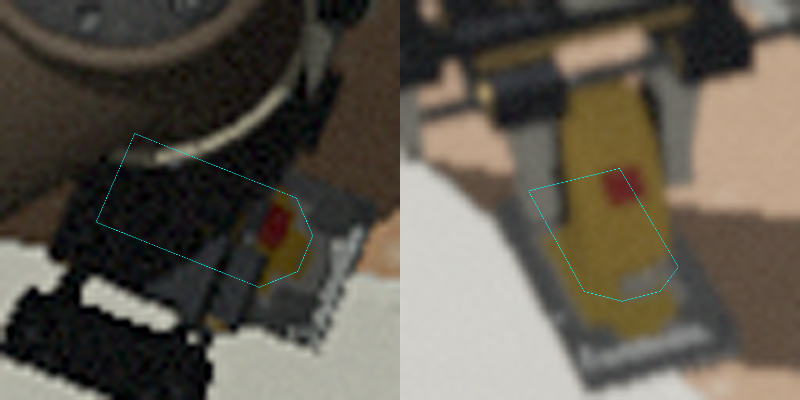

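The tape's hook end coincides with the drawn model in both views, within about 3 mm. Lowering while watching the force.

Call:
move_arm:
  deltas:
    - [0,0,-4,0,0,0]
    - [0,0,-4,0,0,0]
    - [0,0,-4,0,0,0]
    - [0,0,-3,0,0,0]
    - [0,0,0,0,0,0]

```text
t: 22.6
eef_pos: [0.4443, 0.0937, 0.2139]
ee_rot: [3.141, -0.001, -1.861]
force: [0.4, -0.0, -3.1]
width: 0.0382
```

Call:
move_arm:
  deltas:
    - [0,0,-1,0,0,0]
    - [0,0,-1,0,0,0]
    - [0,0,-1,0,0,0]
    - [0,0,0,0,0,0]
    - [0,0,0,0,0,0]

```text
t: 23.02
eef_pos: [0.4445, 0.0939, 0.2117]
ee_rot: [-3.142, 0.0, -1.861]
force: [-0.3, 0.1, -2.8]
width: 0.0377
```

No contact, and it's below the tray top, so it's entering the pocket.

Call:
move_arm:
  deltas:
    - [0,0,-2,0,0,0]
    - [0,0,-2,0,0,0]
    - [0,0,-1,0,0,0]
    - [0,0,-1,0,0,0]
    - [0,0,0,0,0,0]

```text
t: 23.43
eef_pos: [0.4445, 0.0938, 0.2054]
ee_rot: [3.141, -0.0, -1.861]
force: [0.4, 0.3, -3.0]
width: 0.0378
```

Call:
move_arm:
  deltas:
    - [0,0,-0.5,0,0,0]
    - [0,0,-0.5,0,0,0]
    - [0,0,0,0,0,0]
    - [0,0,0,0,0,0]
    - [0,0,0,0,0,0]

```text
t: 23.85
eef_pos: [0.4446, 0.0939, 0.2047]
ee_rot: [-3.142, 0.0, -1.861]
force: [0.9, 0.0, -3.6]
width: 0.0382
```

Call:
move_arm:
  deltas:
    - [0,0,-0.7,0,0,0]
    - [0,0,0,0,0,0]
    - [0,0,0,0,0,0]
    - [0,0,0,0,0,0]
    - [0,0,0,0,0,0]

```text
t: 24.27
eef_pos: [0.4446, 0.0939, 0.204]
ee_rot: [-3.142, 0.0, -1.861]
force: [0.5, -0.3, -3.3]
width: 0.0382
```

Call:
move_arm:
  deltas:
    - [0,0,0,0,0,0]
    - [0,0,0,0,0,0]
    - [0,0,0,0,0,0]
    - [0,0,0,0,0,0]
    - [0,0,0,0,0,0]
  claw: 30

```text
t: 24.68
eef_pos: [0.4446, 0.0939, 0.2041]
ee_rot: [-3.141, 0.0, -1.861]
force: [0.2, 0.2, 0.6]
width: 0.0659
```

Call:
move_arm:
  deltas:
    - [0,0,20,0,0,0]
    - [0,0,30,0,0,0]
    - [0,0,30,0,0,0]
    - [0,0,20,0,0,0]
    - [0,0,0,0,0,0]

```text
t: 25.1
eef_pos: [0.4458, 0.0945, 0.3083]
ee_rot: [-3.136, 0.005, -1.86]
force: [1.3, 0.2, 0.2]
width: 0.0771
```

Call:
move_arm:
  deltas:
    - [-2,-20,0,0,0,2.3]
    - [-2,-20,0,0,0,2.3]
    - [-2,-20,0,0,0,2.3]
    - [-2,-20,0,0,0,2.3]
    - [-2,-20,0,0,0,2.3]
  claw: 110
  squeeze: 12

```text
t: 25.52
eef_pos: [0.4342, -0.007, 0.3037]
ee_rot: [3.141, 0.0, -1.658]
force: [0.4, 0.1, -0.3]
width: 0.0519
```

Call:
move_arm:
  deltas:
    - [-2,-20,-15,0,0,2.3]
    - [-2,-20,-15,0,0,2.3]
    - [-2,-20,-15,0,0,2.3]
    - [-2,-20,-10,0,0,2.3]
    - [-1,-20,-5,0,0,2.3]

```text
t: 25.93
eef_pos: [0.4246, -0.1071, 0.2424]
ee_rot: [3.139, 0.0, -1.458]
force: [-0.1, -0.3, 0.1]
width: 0.0501
```

Call:
move_arm:
  deltas:
    - [0,0,0,0,0,0]
    - [0,0,0,0,0,0]
    - [0,0,0,0,0,0]
    - [0,0,0,0,0,0]
    - [0,0,0,0,0,0]

```text
t: 26.35
eef_pos: [0.4258, -0.1056, 0.2443]
ee_rot: [-3.141, 0.0, -1.459]
force: [0.6, -0.3, 1.0]
width: 0.0498
```

Run:
```python
from h import *
s=arm.get_state();print(s['t'],s['eef_pos'],np.degrees(s['ee_rot']),s['width'],s['force'])
f=arm.grab_frame('top');g=arm.grab_frame('scene')
def cr(x,n,P):
    c=proj(n,np.array(P)/1000)[0].astype(int);return cv2.resize(x[c[1]-30:c[1]+30,c[0]-40:c[0]+40,::-1],(400,300),interpolation=2)
cv2.imwrite('pics/k.png',np.vstack([np.hstack([cr(f,'top',(425,-106,20)),cr(g,'scene',(425,-106,30))]),np.hstack([cr(f,'top',(444,94,40)),cr(g,'scene',(444,94,40))])]))
```

```text
26.35 [ 0.42579773 -0.10555614  0.24427316] [-1.79950762e+02  4.33207693e-03 -8.36057529e+01] 0.0498124047252123 [ 0.57147658 -0.30349951  0.96083687]
```

View pics/k.png

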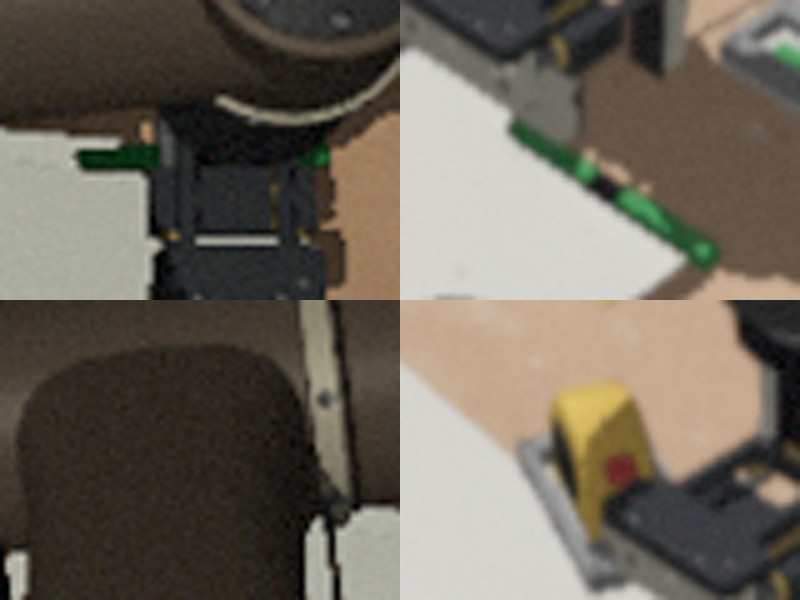

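The tape stands in its tray, and the gripper is over the marker. Descending to grip the marker.

Call:
move_arm:
  deltas:
    - [0,0,-20,0,0,0]
    - [0,0,-20,0,0,0]
    - [0,0,-15,0,0,0]
    - [0,0,-7,0,0,0]
    - [0,0,0,0,0,0]

```text
t: 26.87
eef_pos: [0.4251, -0.1059, 0.1808]
ee_rot: [3.139, -0.0, -1.459]
force: [-0.2, 1.0, 0.4]
width: 0.0502
```

Call:
move_arm:
  deltas:
    - [0,0,0,0,0,0]
    - [0,0,0,0,0,0]
    - [0,0,0,0,0,0]
    - [0,0,0,0,0,0]
    - [0,0,0,0,0,0]
  claw: 255

```text
t: 27.28
eef_pos: [0.4257, -0.1061, 0.1826]
ee_rot: [-3.14, 0.0, -1.46]
force: [0.5, -0.4, 0.6]
width: 0.0219
```

Call:
move_arm:
  deltas:
    - [0,0,0,0,0,0]
    - [0,0,0,0,0,0]
    - [0,0,0,0,0,0]
    - [0,0,0,0,0,0]
    - [0,0,0,0,0,0]

```text
t: 27.7
eef_pos: [0.4257, -0.1061, 0.1823]
ee_rot: [-3.141, -0.0, -1.46]
force: [-0.9, 0.5, 6.1]
width: 0.0142
```

Call:
move_arm:
  deltas:
    - [0,0,10,0,0,0]
    - [0,0,20,0,0,0]
    - [0,0,20,0,0,0]
    - [0,0,0,0,0,0]
    - [0,0,0,0,0,0]

```text
t: 28.12
eef_pos: [0.4258, -0.1061, 0.2328]
ee_rot: [-3.139, 0.0, -1.46]
force: [-0.4, -0.2, -0.4]
width: 0.0141
```

Call:
move_arm:
  deltas:
    - [14,-4,0,0,0,0]
    - [14,-4,0,0,0,0]
    - [14,-4,0,0,0,0]
    - [14,-4,0,0,0,0]
    - [14,-4,0,0,0,0]

```text
t: 28.53
eef_pos: [0.4957, -0.1264, 0.2308]
ee_rot: [3.14, 0.0, -1.46]
force: [0.2, -0.2, 0.1]
width: 0.0144
```

Call:
move_arm:
  deltas:
    - [14,-3,0,0,0,0]
    - [14,-3,0,0,0,0]
    - [14,-3,0,0,0,0]
    - [14,-3,0,0,0,0]
    - [12,-3,0,0,0,0]

```text
t: 28.95
eef_pos: [0.564, -0.1413, 0.2304]
ee_rot: [3.14, 0.0, -1.46]
force: [0.7, 0.3, -0.5]
width: 0.0144
```

Call:
move_arm:
  deltas:
    - [0,0,-10,0,0,0]
    - [0,0,-5,0,0,0]
    - [0,0,0,0,0,0]
    - [0,0,0,0,0,0]
    - [0,0,0,0,0,0]

```text
t: 29.37
eef_pos: [0.563, -0.141, 0.2167]
ee_rot: [3.141, 0.0, -1.46]
force: [0.4, -0.4, -0.0]
width: 0.0145
```

Run:
```python
from h import *
s=arm.get_state();print(s['t'],s['eef_pos'],np.degrees(s['ee_rot']),s['width'],s['force'])
f=arm.grab_frame('top');g=arm.grab_frame('scene')
def cr(x,n,P):
    c=proj(n,np.array(P)/1000)[0].astype(int);return cv2.resize(x[c[1]-40:c[1]+40,c[0]-40:c[0]+40,::-1],(400,400),interpolation=2)
cv2.imwrite('pics/l.png',np.hstack([cr(f,'top',(564,-141,20)),cr(g,'scene',(564,-141,30))]))
```

```text
29.3667 [ 0.56296701 -0.14102855  0.21673484] [ 1.79953529e+02  2.35033169e-03 -8.36349566e+01] 0.01447993030763935 [ 0.38676532 -0.3706166  -0.03134608]
```

View pics/l.png

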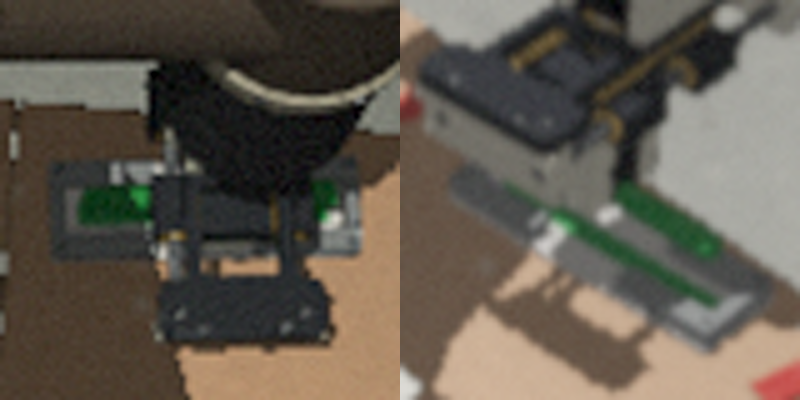

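The marker is in line with its pocket and hovering. Lowering and releasing.

Call:
move_arm:
  deltas:
    - [0.5,0,-10,0,0,0]
    - [0,0,-10,0,0,0]
    - [0,0,-7,0,0,0]
    - [0,0,-4,0,0,0]
    - [0,0,0,0,0,0]

```text
t: 29.88
eef_pos: [0.5637, -0.1412, 0.1849]
ee_rot: [3.14, -0.0, -1.46]
force: [-0.1, -0.0, -0.8]
width: 0.0141
```

Call:
move_arm:
  deltas:
    - [0,0,0,0,0,0]
    - [0,0,0,0,0,0]
    - [0,0,0,0,0,0]
    - [0,0,0,0,0,0]
    - [0,0,0,0,0,0]

```text
t: 30.3
eef_pos: [0.564, -0.1411, 0.1859]
ee_rot: [-3.142, 0.0, -1.46]
force: [-0.2, -0.3, -0.6]
width: 0.0141
```

Call:
move_arm:
  deltas:
    - [0,0,0,0,0,0]
    - [0,0,0,0,0,0]
    - [0,0,0,0,0,0]
    - [0,0,0,0,0,0]
    - [0,0,0,0,0,0]
  claw: 150

```text
t: 30.72
eef_pos: [0.5641, -0.1411, 0.186]
ee_rot: [-3.142, 0.0, -1.46]
force: [0.1, -0.4, -0.4]
width: 0.0351
```

Call:
move_arm:
  deltas:
    - [0,0,20,0,0,0]
    - [0,0,30,0,0,0]
    - [0,0,30,0,0,0]
    - [0,0,30,0,0,0]
    - [0,0,10,0,0,0]

```text
t: 31.13
eef_pos: [0.5652, -0.1413, 0.3107]
ee_rot: [-3.135, -0.001, -1.459]
force: [-0.1, 0.1, 1.0]
width: 0.0363
```

Call:
move_arm:
  deltas:
    - [-10,25,15,0,0,0]
    - [-10,25,15,0,0,0]
    - [-10,25,15,0,0,0]
    - [-10,25,15,0,0,0]
    - [-10,25,15,0,0,0]

```text
t: 31.55
eef_pos: [0.5132, -0.0152, 0.3815]
ee_rot: [3.142, 0.0, -1.46]
force: [0.5, 0.9, 0.5]
width: 0.036
```

Call:
move_arm:
  deltas:
    - [-10,25,0,0,0,0]
    - [-10,35,0,0,0,0]
    - [-10,35,0,0,0,0]
    - [0,35,0,0,0,0]
    - [0,35,0,0,0,0]

```text
t: 31.97
eef_pos: [0.483, 0.1503, 0.3814]
ee_rot: [-3.141, 0.001, -1.46]
force: [1.0, 0.0, 0.3]
width: 0.0362
```

Call:
move_arm:
  deltas:
    - [0,35,0,0,0,0]
    - [0,35,0,0,0,0]
    - [0,35,0,0,0,0]
    - [0,35,0,0,0,0]
    - [0,0,0,0,0,0]

```text
t: 32.38
eef_pos: [0.4841, 0.2938, 0.3804]
ee_rot: [-3.141, 0.001, -1.457]
force: [0.3, 0.2, 0.8]
width: 0.0361
```

Run:
```python
from fit import *
s=arm.get_state();print(s['t'],s['eef_pos'],s['width'],s['force'])
f=arm.grab_frame('top');g=arm.grab_frame('scene')
J=dict(cutter=(366.4,337,-3.1),marker=(563.7,-140.8,6.2),tape=(444.6,93.7,-16.7),cup=(379.6,-319.6,0))
for t in J:
    for n in C:
        m=arm.masks_of(t,n)
        if m:print(t,n,round(m[0]['score'],2),*fit(t,J[t],{n:m[0]['pixels']},z0=4))
rows=[]
for x,n in((f,'top'),(g,'scene')):
    rows.append(np.hstack([crop(x,n,proj(n,np.array([*J[t][:2],20])/1000)[0].astype(int),25,35,8,[])for t in J]))
cv2.imwrite('pics/m.png',cv2.resize(np.vstack(rows),(800,560)))
```

```text
32.3833 [0.48412599 0.29381059 0.38042941] 0.03612712611274351 [0.28024343 0.22979014 0.81426857]
cutter scene 0.8 [367.2 344.5  -5. ] 0.773
cutter top 0.75 [364.1 335.7  -3.3] 0.884
marker scene 0.78 [ 565.1 -139.8    4.4] 0.641
marker top 0.68 [ 561.5 -137.9    5.6] 0.902
tape scene 0.75 [446.7  97.2 -21.9] 0.906
tape top 0.83 [442.6  94.2 -19.9] 0.899
cup scene 0.89 [ 379.6 -319.9    6.1] 0.952
cup top 0.92 [ 379.  -321.     3.2] 0.933
```

View pics/m.png

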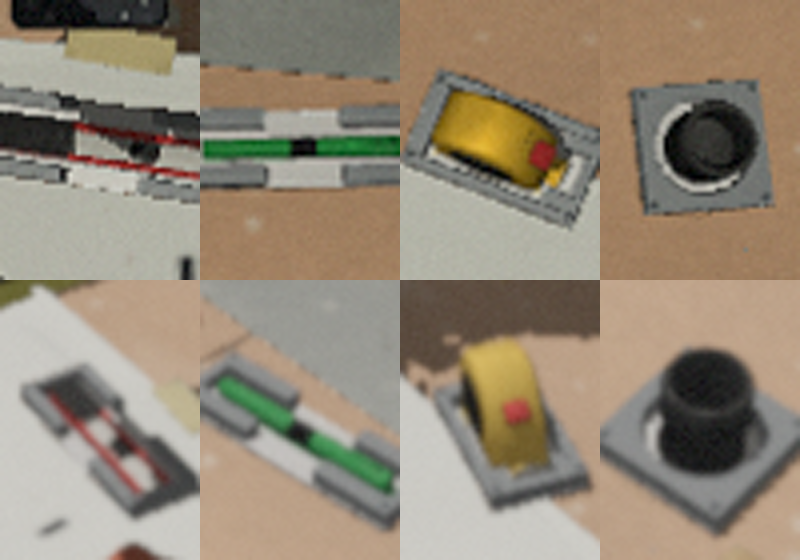

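All four sit down in their pockets, within about 3 mm of tray centre in the top view. The hook is in the notch, and the robot is clear.

```bash
python3 -c "
from station import arm
print(arm.job_done())"
```

```text
the job is handed in; nothing more can be done
None
```

I put the cup, cutter, tape and marker into their own trays, let go of each, moved the arm clear and handed the job in at about 32 s. No verdict was reported.

- **Final pictures:** both camera views show all four lying down in their pockets and upright, with the tape's hook in its notch.
- **Position:** silhouette fits in the top view put each tool within about 3.5 mm of its tray's centre.
- **Angle:** the cutter, marker and tape came out within about 3° of their pocket's length in the top view.
- **Forces:** the wrist force readings stayed within about 6 N.
- **Disagreements:**
  - The scene view differs from the top view by 2–4 mm and about 2° for the marker and tape.
  - For the cutter, the scene fit is about 7 mm further along its length than expected. Its fit score was low because the tray walls hide part of the cutter, so I trusted the top view, which shows it within about 2.5 mm.
- **Not measured:** I did not measure the final seating heights separately. They rest on the tool heights at release and on the pictures.

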